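# Seat a probe barrel in the sprung V-block and hold it pressed

### The job

Take the probe barrel with the brass nose out of its blue cradle and lay it in the steel V-block on the orange board, its nose pointing at the red post and its body resting evenly on both halves of the V. Then push the barrel down so that the sprung V-block sinks about half of its 10 mm travel with the barrel bearing on both sides of the groove, and finish while still holding it down like that. Leave the black-nosed barrel and everything else on the bench where they are.

Things in the scene. Friction and masses are not known exactly. Their poses are not given: they have to be found in the camera images.
- probe: the barrel to seat: lying metal cylinder, body diameter 30, 108 long, brass band and brass nose cone (18 long) at its +x end, black cap (diameter 24, 8 long) at its -x end; about 250 g. Origin on the axis in the middle of the 108 mm body (about its centre of mass); x along the axis to the nose. Starts level in a blue cradle, axis 36 above the bench; grip it across its diameter from above, mid-length
- cradle_a: fixed blue cradle in which the probe starts: plate 110 x 56 x 6 with two V rests, each 14 long and up to 33 high, centred 39 either side along x; between the rests 64 mm of the barrel is free, down to the plate 15 below its underside. Origin under the plate's centre, x along the barrel
- cradle_b: the same kind of cradle, holding the black-nosed barrel
- probe_nose (a point): tip of the probe's brass nose, 72 from its origin along its x
- seat (a joint): how far the sprung V-block has been pushed down, in m: 0 = up, 0.010 = on its bottom stop. With the barrel lying in it, it starts to sink at about 2.5 N of extra push and then needs 1.2 N more per mm (about 8.5 N for 5 mm). The block does not give sideways: a barrel held stiffly off-centre bears on one groove side only and is pushed sideways, away from that side, with some newtons; a free barrel centres itself
- seat_axis (a point): moves with the V-block: where the centre (origin) of a seated barrel lies; x along the groove to the red post, z up; 60 above the bench while the block is up. Two steel rests with 90 degree grooves, each 18 long, 60 wide, centred 39 either side along x; groove 36 wide at its mouth, 3 below this point. Between the rests 60 mm are free above the block's bridge, whose top is 26 below this point
- fixture: the fixed orange board under the V-block: 250 (x, along the groove) x 130, 12 thick; origin under its centre, straight below seat_axis
- post_top (a point): top of the upright red post, diameter 20, 80 above the bench, 108 from the V-block's centre in the +x direction of the groove
- other: the second, black-nosed barrel, same size and body as the probe and the same origin and axes, mass about 250 g; lies in the other blue cradle, not to be touched
- puck: loose bystander: steel sample puck, diameter 52, 30 high, origin under its centre
- cup: loose bystander: white plastic cup, diameter 72, 85 high, origin under its centre
- jar: loose bystander: small jar with black lid, diameter 52, 65 high, origin under its centre
- driver: loose bystander: screwdriver with red handle lying on the bench between the fixture and the cradles
- standoff: loose bystander: small brass stand-off, 40 high, foot diameter 28, origin under its centre
Not all that is in view belongs to the job. What is shaped like the probe but pink or turquoise is not meant.

How it is judged:
On the way:
1. the brass-nosed barrel is lifted out of its cradle (height (world z) of probe above 0.068 m and contact force between the fingers and probe above 1 N), for 0.2 s.
At the end, for the whole second after the job is handed in: Robot still pushing the brass-nosed barrel down in the V, nose to post: centre within 9 mm along, 3 mm across, z -3 to +2.5 mm, 0.06 rad; over 1 N on a face of each groove side, fingers over 2 N; block sunk 2.5 to 8 mm; barrel slower than 20 mm/s; other loose things within 30 mm of their start (x of probe in the frame of seat_axis between -0.009 and 0.009 m and y of probe in the frame of seat_axis between -0.003 and 0.003 m and z of probe in the frame of seat_axis between -0.003 and 0.0025 m and angle between the x axis of probe and the x axis of seat_axis, either way round below 0.06 rad and x of probe_nose in the frame of seat_axis above 0.04 m and (contact force between probe and seat_c0 above 1 N or contact force between probe and seat_c1 above 1 N) and (contact force between probe and seat_c2 above 1 N or contact force between probe and seat_c3 above 1 N) and value of joint seat between 0.0025 and 0.008 m and contact force between the fingers and probe above 2 N and linear speed of probe below 0.02 m/s and distance of each of other, puck, cup, jar, driver, standoff from where it was at the start of the episode below 0.03 m); the arm keeps its last pose, push and grip.
It fails at once if the black-nosed barrel or a loose bystander is moved more than 30 mm (distance of any of other, puck, cup, jar, driver, standoff from where it was at the start of the episode above 0.03 m).
It also fails if it takes over 38 s, if anything falls off the work surface, if the arm or the gripper's body presses on something with over 40 N, if the wrist force passes 120 N, or if a joint passes its speed limit or range.

### The arm

A 7-joint arm with a two-finger parallel gripper is mounted at the origin on the work surface. World frame = base frame: x ahead of the robot, y to its left, z up, the work surface at z = 0. Lengths are in m, angles in rad, forces in N, time in s.
With the tool pointing down it reaches from about 0.375 to 0.925 m from the base axis. Payload 3.1 kg.
Tool frame: the origin (TCP) lies between the finger pads; the fingertips stand 19 mm ahead of it and the grasp point (between the pads) is the TCP; z points along the fingers, y is the direction in which the jaws open and shut (so a half turn about z gives the same grasp; the last joint's range is limited). The gripper opens to 85 mm and grips with 20 to 120 N. Pads are 22 mm wide; open, the fingers measure 114 mm over their backs; the gripper's body (76 mm by 85 mm) begins 54 mm behind the grasp point. The pads swing forward as they close: fully open they stand 13 mm farther back than shut.
Start: joints at [-1.438, 0.383, 0.044, 1.598, -0.018, 1.161, -0.05], TCP at [0.149, 0.633, 0.25] pointing down, gripper open.
Joint ranges: [-2.61, 2.61], [-0.41, 2.15], [-1.48, 1.57], [0, 2.5], [-1.57, 4.71], [0.05, 1.97], [-2.85, 2.85]. Speed limits (rad/s): [2.79, 2.79, 3.14, 3.14, 3.14, 3.14, 3.14].

### API

Orientations are given as a unit quaternion [x, y, z, w].
In Python, from bench import move_ptp, movel, move_j, move_gripper, pause, inverse_kinematics, read_camera, camera_params, MotionError, sign_off, look_for, tip_of, read_time_s, read_qpos, read_joint_vel, read_effort, read_eef_pos, read_tcp_rot, read_ft_force, read_ft_torque, read_finger_gap gives the robot as it stands. Calls block until the motion is done:
- move_ptp(position, orientation): joint-space move of the TCP to a pose.
- movel(position, orientation=None, speed=0.15): straight line of the TCP; orientation=None keeps the orientation; speed is the mean speed in m/s.
- move_j(angles): joint-space move.
- move_gripper(opening, effort=None): finger opening in m; effort is the grip in N (None keeps the last); returns when the fingers have stopped.
- pause(seconds).
- inverse_kinematics(position, orientation): joint angles nearest the present ones, or None.
- read_camera(name): name is "side" or "top" or "wrist"; returns the picture (480x640x3 uint8, red, green, blue); there is no depth.
- camera_params(name): a dict with "K" (3x3 intrinsics, pixels), "camera_from_world" (4x4, takes a point from world to camera coordinates). Camera axes: x right, y down, z forward; pixel columns grow to the right and rows downward; lengths in m; the calibration is good to about 2 mm. A picture is of the moment at which its call begins: read the wrist's pose just before it. camera_params takes no time and is no camera call; for the wrist camera it gives the pose at the moment of the call.
A pose or a line that the arm cannot do raises MotionError and nothing moves.
- sign_off(): hands the job in, once; it reports no verdict.
Trained networks look in the newest picture that a camera, given by its name, has taken for a name from the list of things; names that differ only in an ending like _2 or _b are one class to them, and where a whole thing is asked for, a point or a joint stands for the part that bears it (a point fixed in the world has none). Each returns a list of dicts, best first, with "confidence" (0 to 1); they miss things now and then, are a little off and sometimes report something else, mostly with a low value. They report only what shows in the picture. A call takes as long as a camera call. They do not tell look-alikes from the thing itself.
- look_for(camera, name): "at" ([column, row] in pixels, amid what is visible of it).
- tip_of(camera, name): "at" ([column, row] in pixels: a listed point, or the origin of a listed thing).
Readings, each from a call of its own:
- read_time_s(): time.
- read_qpos(): joint angles.
- read_joint_vel(): joint speeds.
- read_effort(): joint torques, N m.
- read_eef_pos(): TCP position.
- read_tcp_rot(): TCP orientation.
- read_ft_force(): force on the tool from outside, world axes, zero at the start.
- read_ft_torque(): the same for the moment, N m.
- read_finger_gap(): finger opening in m.
Only numpy, scipy, OpenCV 4.12 (cv2) and the standard library are available. Lean on these libraries where they do the work, as an engineer would, in place of code of your own. Each camera call takes 0.05 s, during which the arm holds its last target. There are 200 camera calls.

## Working session

There is one attempt and no reset: what is moved stays moved. The work goes in short steps, each a Python script; the robot and the scene stay as the last script left them, time stands still between calls to the robot, and variables do not carry over. Pictures are saved under pics/ and viewed, about 8 in all and at most 12, crops included, and the job is handed in when it is done.

```bash
ls; mkdir -p pics; python3 - <<'E'
from bench import *
import cv2,numpy as np
for c in ["top","side"]:
    im=read_camera(c); cv2.imwrite(f"pics/{c}0.png",im[:,:,::-1])
    for n in ["probe","other","cradle_a","seat_axis","fixture"]:
        print(c,n,[(np.round(d["at"]).tolist(),round(d["confidence"],2)) for d in look_for(c,n)[:4]])
    for n in ["probe","probe_nose","seat_axis","post_top","fixture"]:
        print(c,"tip",n,[(np.round(d["at"],1).tolist(),round(d["confidence"],2)) for d in tip_of(c,n)[:4]])
    p=camera_params(c);print(np.round(p["K"],1).tolist(),np.round(p["camera_from_world"],3).tolist())
print(read_time_s(),read_eef_pos(),read_tcp_rot(),read_qpos())
E
```

```text
pics
top probe [([280.0, 253.0], 0.7), ([179.0, 330.0], 0.61), ([208.0, 267.0], 0.6)]
top other [([267.0, 314.0], 0.91)]
top cradle_a [([267.0, 308.0], 0.94), ([278.0, 266.0], 0.85)]
top seat_axis [([423.0, 279.0], 0.63)]
top fixture [([421.0, 281.0], 0.96)]
top tip probe [([279.2, 256.3], 0.88), ([179.2, 327.0], 0.84), ([211.9, 268.9], 0.77)]
top tip probe_nose [([304.7, 268.7], 0.95), ([218.6, 293.6], 0.9), ([179.7, 353.3], 0.84)]
top tip seat_axis [([424.0, 280.8], 0.94)]
top tip post_top [([470.6, 274.2], 0.65)]
top tip fixture [([420.5, 280.4], 0.8)]
[[462.2, 0.0, 322.8], [0.0, 462.2, 250.9], [0.0, 0.0, 1.0]] [[0.008, -1.0, 0.014, 0.045], [-0.993, -0.01, -0.119, 0.62], [0.12, -0.013, -0.993, 1.162], [0.0, 0.0, 0.0, 1.0]]
side probe [([277.0, 193.0], 0.98), ([308.0, 225.0], 0.87), ([215.0, 187.0], 0.62)]
side other [([244.0, 228.0], 0.66), ([332.0, 388.0], 0.34)]
side cradle_a [([250.0, 245.0], 0.9), ([312.0, 244.0], 0.68)]
side seat_axis []
side fixture [([334.0, 387.0], 0.8)]
side tip probe [([216.0, 188.1], 0.69), ([279.9, 191.9], 0.61), ([308.1, 224.6], 0.59)]
side tip probe_nose [([303.2, 247.2], 0.95), ([257.4, 205.6], 0.84)]
side tip seat_axis [([333.4, 355.5], 0.79)]
side tip post_top [([356.4, 408.1], 0.79), ([305.9, 226.0], 0.28)]
side tip fixture [([330.7, 379.7], 0.93)]
[[443.4, 0.0, 319.9], [0.0, 443.4, 247.3], [0.0, 0.0, 1.0]] [[0.96, -0.278, -0.021, -0.567], [-0.202, -0.64, -0.742, 0.203], [0.193, 0.716, -0.671, 0.823], [0.0, 0.0, 0.0, 1.0]]
1.1 [0.14867    0.63278631 0.25027538] [ 1.15119947e-01  9.93351598e-01  1.02391274e-05 -6.33387097e-06] [-1.43780569  0.38290087  0.04390021  1.59788546 -0.01789121  1.16117902
 -0.04991041]
```

```bash
cat > h.py <<'E'
import numpy as np
from bench import *
def ray(c,uv,z,p=None):
    "world point on plane z seen at pixel uv"
    p=p or camera_params(c); T=np.array(p["camera_from_world"]); R,t=T[:3,:3],T[:3,3]
    o=-R.T@t; d=R.T@np.linalg.solve(p["K"],[*uv,1.]); return o+d*(z-o[2])/d[2]
def proj(c,P,p=None):
    p=p or camera_params(c); T=np.array(p["camera_from_world"]); q=p["K"]@(T[:3,:3]@np.asarray(P)+T[:3,3]); return q[:2]/q[2]
E
python3 - <<'E'
import cv2
from h import *
a=cv2.imread("pics/top0.png")[190:390,120:520]; cv2.imwrite("pics/c1.png",cv2.resize(a,None,fx=2,fy=2,interpolation=2))
b=cv2.imread("pics/side0.png"); cv2.imwrite("pics/c2.png",b)
for n,uv,z in [("p1",(279.2,256.3),.036),("n1",(304.7,268.7),.036),("p2",(179,327),.036),("p3",(212,269),.036),("n3",(218.6,293.6),.036),("seat",(424,280.8),.06),("post",(470.6,274.2),.08),("fix",(420.5,280.4),0)]: print(n,ray("top",uv,z).round(4))
for n,uv,z in [("s216",(216,188),.036),("s280",(280,192),.036),("s308",(308,224.6),.036),("nose",(303,247),.036),("nose",(257.4,205.6),.036),("seat",(333.4,355.5),.06),("post",(356.4,408),.08),("fix",(331,380),0)]: print(n,ray("side",uv,z).round(4))
E
```

```text
p1 [0.6049 0.1636 0.036 ]
n1 [0.5733 0.0972 0.036 ]
p2 [0.4222 0.4136 0.036 ]
p3 [0.5703 0.3357 0.036 ]
n3 [0.5074 0.3166 0.036 ]
seat [ 0.5436 -0.2055  0.06  ]
post [ 0.5599 -0.3178  0.08  ]
fix [ 0.548  -0.2102  0.    ]
s216 [0.421  0.3839 0.036 ]
s280 [0.5765 0.3147 0.036 ]
s308 [0.6107 0.1654 0.036 ]
nose [0.5799 0.0933 0.036 ]
nose [0.5107 0.275  0.036 ]
seat [ 0.5549 -0.2097  0.06  ]
post [ 0.5559 -0.3185  0.08  ]
fix [ 0.548  -0.2175 -0.    ]
```

View pics/c1.png

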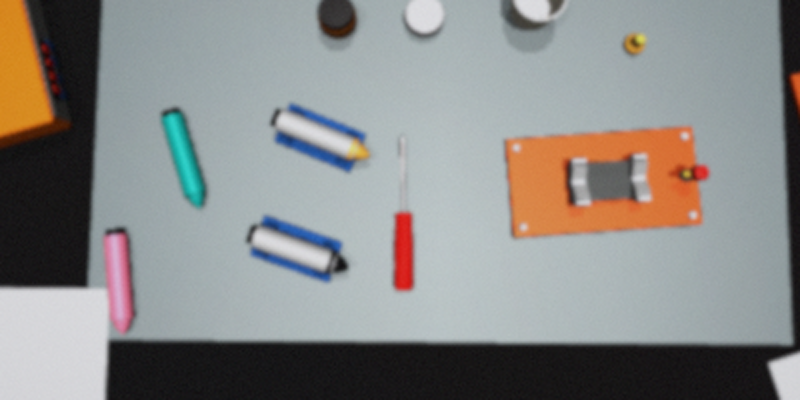

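View pics/c2.png

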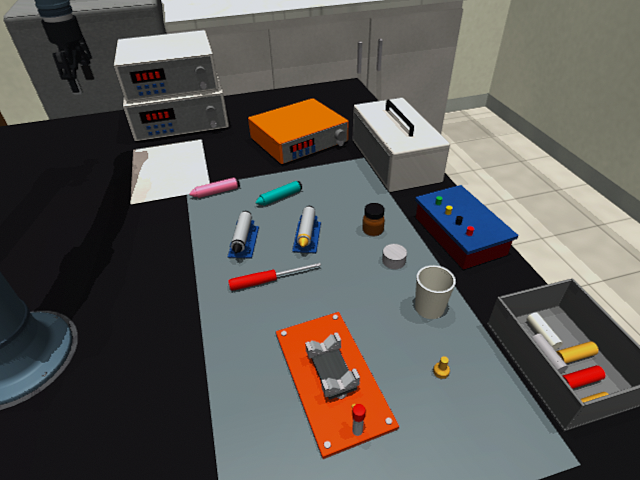

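The brass-nosed barrel is at top (280,256), nose at (305,269), blue cradle. The other candidates don't fit: black-nosed (267,314), turquoise (212,269) and pink (179,327). In the crop, only the first has a yellow nose in a blue cradle. I'll go above it.

```bash
cat >> h.py <<'E'
def q(yaw):  # tool down, tool x at yaw (rad)
    return np.array([np.cos(yaw/2),np.sin(yaw/2),0,0])
E
python3 - <<'E'
import cv2
from h import *
yaw=np.radians(180-115.5)
print(inverse_kinematics([.607,.164,.2],q(yaw)))
print(inverse_kinematics([.548,-.208,.2],q(np.radians(93))))
move_ptp([.607,.164,.20],q(yaw)); pause(.2)
p=camera_params("wrist"); im=read_camera("wrist"); cv2.imwrite("pics/w1.png",im[:,:,::-1])
print(read_time_s(),read_eef_pos())
for n in ["probe","probe_nose"]:
    for d in tip_of("wrist",n): print(n,d["at"],d["confidence"],ray("wrist",d["at"],.036,p).round(4))
E
```

```text
[-0.88337099  0.46923481  0.71656651  1.72483291 -0.34401084  1.07719693
 -0.49981538]
[-0.58710084  0.5709915   1.15999867  1.84087234 -0.58183177  1.12354722
  0.83550674]
3.6917 [0.60684713 0.16474223 0.19997292]
probe [177.4, 1.6] 0.75 [0.5847 0.3322 0.036 ]
probe_nose [327.1, 302.5] 0.65 [0.5794 0.097  0.036 ]
probe_nose [114.5, 81.7] 0.55 [0.5209 0.3099 0.036 ]
```

View pics/w1.png

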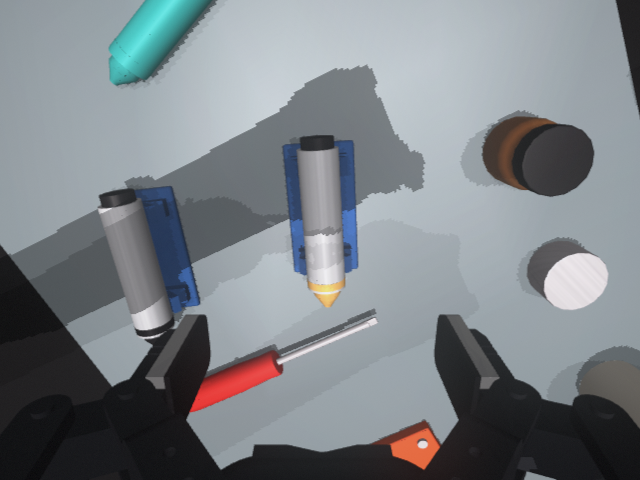

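The wrist view shows the brass-nosed barrel running from its cap at (317,138) to its nose tip at (327.5,305). Next I'll compute the axis, grasp and lift.

```bash
python3 - <<'E'
import cv2
from h import *
p=camera_params("wrist")
n=ray("wrist",(327.5,305.5),.036,p); b=ray("wrist",(318,150),.036+.009,p); c=ray("wrist",(317,136),.036,p)
f=ray("wrist",(325.8,284),.036,p)
print(n,b,c,f, [np.degrees(np.arctan2(*(n-x)[1::-1])) for x in (b,c,f)],np.linalg.norm(n-c))
print(np.degrees(np.arctan2(*(f-b)[1::-1])))
d=(n-c)/np.linalg.norm(n-c); print("centre from nose",n-.072*d,"from cap",c+.062*d)
print(proj("wrist",[*(read_eef_pos()[:2]),.036],p))
E
```

```text
[0.57858026 0.0935288  0.036     ] [0.62609934 0.21020993 0.045     ] [0.62910742 0.21831109 0.036     ] [0.58558451 0.11160819 0.036     ] [np.float64(-112.15890164469012), np.float64(-112.04413540947846), np.float64(-111.17718656240473)] 0.13462396804583368
-112.3374492634553
centre from nose [0.60560335 0.16026524 0.036     ] from cap [0.60583754 0.16084359 0.036     ]
[321.56444816 215.61708731]
```

```bash
python3 - <<'E'
from h import *
import cv2
o=q(np.radians(180-112.1))
move_gripper(.06,30)
move_ptp([.6057,.1605,.10],o)
movel([.6057,.1605,.037],o,.12)
move_gripper(.0,35); print("gap",read_finger_gap(),read_ft_force())
movel([.6057,.1605,.16],o,.15); pause(.2)
print("gap",read_finger_gap(),read_ft_force())
# over the seat, offset back so the camera sees groove
move_ptp([.548,-.208,.20],q(np.radians(93))); pause(.2)
p=camera_params("wrist"); im=read_camera("wrist"); cv2.imwrite("pics/w2.png",im[:,:,::-1])
print(read_time_s(),read_eef_pos(),read_ft_force())
for n,z in [("seat_axis",.06),("post_top",.08),("fixture",0),("probe_nose",.2),("probe",.2)]:
    for d in tip_of("wrist",n): print(n,d["at"],round(d["confidence"],2),ray("wrist",d["at"],z,p).round(4))
im=read_camera("top"); cv2.imwrite("pics/t2.png",im[:,:,::-1])
E
```

```text
gap 0.02902390088122454 [-3.39776218  0.18084743  5.51962021]
gap 0.028903571267050517 [-0.62954926  0.65199931 -2.46597439]
8.525 [ 0.54860317 -0.20658849  0.19976396] [-3.66078734e-01 -7.51489482e-04 -2.95436323e+00]
seat_axis [629.1, 110.5] 0.24 [ 0.7379 -0.1195  0.06  ]
probe [322.9, 335.1] 0.67 [ 0.5489 -0.2031  0.2   ]
```

View pics/w2.png

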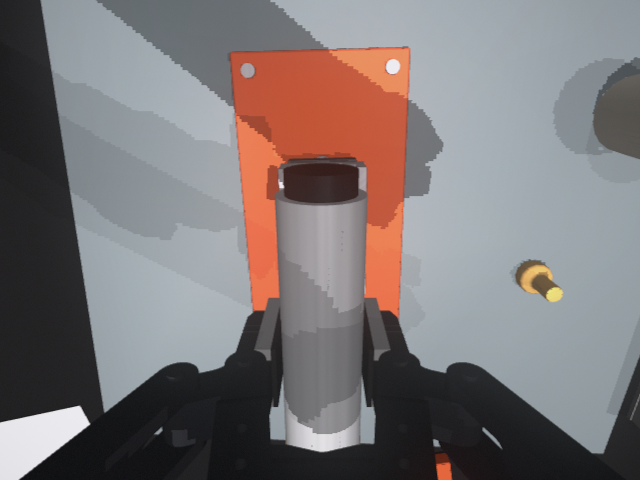

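The held barrel hides the V-block. The board's rear corners show at (231,53) and (409,47). Moving the tool toward the post should bring the V-block into the camera's view.

```bash
python3 - <<'E'
from h import *
import cv2
move_ptp([.555,-.33,.22],q(np.radians(93))); pause(.2)
p=camera_params("wrist"); im=read_camera("wrist"); cv2.imwrite("pics/w3.png",im[:,:,::-1])
np.savez("w3.npz",K=p["K"],T=p["camera_from_world"])
print(read_time_s(),read_eef_pos())
for n,z in [("seat_axis",.06),("post_top",.08),("fixture",0)]:
    for d in tip_of("wrist",n): print(n,d["at"],round(d["confidence"],2),ray("wrist",d["at"],z,p).round(4))
E
```

```text
9.6417 [ 0.55568706 -0.32795131  0.21946017]
seat_axis [324.8, 47.7] 0.65 [ 0.551  -0.2133  0.06  ]
fixture [323.9, 55.1] 0.85 [ 0.5506 -0.212   0.    ]
```

View pics/w3.png

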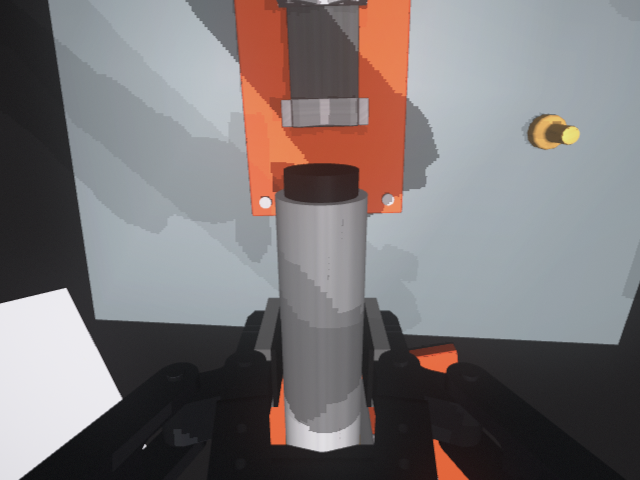

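```bash
python3 - <<'E'
from h import *
z=np.load("w3.npz"); p3=dict(K=z["K"],camera_from_world=z["T"])
# w2 camera: same tool orientation, shifted by TCP difference
T=z["T"].copy(); sh=np.array([0.54860317-0.55568706,-0.20658849+0.32795131,0.19976396-0.21946017]); T[:3,3]-=T[:3,:3]@sh
p2=dict(K=z["K"],camera_from_world=T)
F=[ray("",u,.012,p3) for u in [(253,216),(401.5,212)]]; B=[ray("",u,.012,p2) for u in [(231,53),(409,47)]]
print("front",F,"back",B)
f=(F[0]+F[1])/2;b=(B[0]+B[1])/2
print("widths",np.linalg.norm(F[0]-F[1]),np.linalg.norm(B[0]-B[1]),"len",np.linalg.norm(f-b),"centre",(f+b)/2)
for a,c in [(b,f),(B[0],F[0]),(B[1],F[1])]: print("yaw",np.degrees(np.arctan2(*(c-a)[1::-1])))
for h in (.057,): print("rest",[ray("",u,h,p3).round(4) for u in [(282,99),(368,98),(282,126),(368,124)]])
for s,v in (("L",[(282,99),(282,126)]),): pass
d=(f-b)/np.linalg.norm(f-b); c=(f+b)/2
print("pred front rest c",c+.039*d, "proj seat",proj("",[c[0],c[1],.06],p3))
E
```

```text
front [array([ 0.49663257, -0.34372163,  0.012     ]), array([ 0.62445789, -0.33296462,  0.012     ])] back [array([ 0.47715659, -0.09599878,  0.012     ]), array([ 0.60367871, -0.08504815,  0.012     ])]
widths 0.12827714484231517 0.12699512678131009 len 0.24863568835171682 centre [ 0.55048144 -0.2144333   0.012     ]
yaw -85.35670585309202
yaw -85.50465121709537
yaw -85.20893798728102
rest [array([ 0.5238, -0.2463,  0.057 ]), array([ 0.5821, -0.2424,  0.057 ]), array([ 0.5242, -0.264 ,  0.057 ]), array([ 0.5837, -0.2594,  0.057 ])]
pred front rest c [ 0.55363857 -0.2533053   0.012     ] proj seat [323.89564406  49.5312747 ]
```

```bash
python3 - <<'E'
from h import *
o=q(np.radians(94.6)); x,y=.5506,-.2141
move_ptp([x,y,.12],o); movel([x,y,.068],o,.1); pause(.2); f0=np.array(read_ft_force()); print(f0.round(2),read_eef_pos().round(4))
for z in np.arange(.063,.056,-.001):
    movel([x,y,z],o,.03); pause(.1); f=np.array(read_ft_force())-f0; print(round(z,4),read_eef_pos().round(4),f.round(2),np.round(read_ft_torque(),2))
    if f[2]>4: break
print(read_time_s(),read_finger_gap())
E
```

```text
[ 0.17  0.01 -3.26] [ 0.5513 -0.2144  0.0689]
0.063 [ 0.5506 -0.2141  0.0629] [-0.15  0.94  0.54] [-0.01 -0.03 -0.01]
0.062 [ 0.5506 -0.2141  0.0624] [-2.21  0.31  6.23] [0.14 0.4  0.02]
12.0833 0.028839717432904907
```

Contact shows a small sideways push (-2.2 N in x). I'll release so the barrel centres itself, back off, close the fingers and press from above with the closed fingertips.

```bash
python3 - <<'E'
from h import *
import cv2
o=q(np.radians(94.6)); x,y=.5506,-.2141
move_gripper(.055); movel([x,y,.14],o,.15); pause(.15)
p=camera_params("wrist"); im=read_camera("wrist"); cv2.imwrite("pics/w4.png",im[:,:,::-1])
np.savez("w4.npz",K=p["K"],T=p["camera_from_world"])
im=read_camera("side"); cv2.imwrite("pics/s4.png",im[270:450,220:460,::-1].repeat(3,0).repeat(3,1))
for n,z in [("probe",.06),("probe_nose",.06)]:
    for c,pp in (("wrist",p),("side",None)):
        for d in tip_of(c,n): print(c,n,d["at"],round(d["confidence"],2),ray(c,d["at"],z,pp).round(4))
print(read_time_s(),read_eef_pos())
E
```

```text
wrist probe [324.5, 258.2] 0.72 [ 0.5506 -0.2128  0.06  ]
side probe [214.7, 185.6] 0.87 [0.4193 0.3589 0.06  ]
side probe [333.1, 354.6] 0.83 [ 0.5549 -0.2079  0.06  ]
side probe [427.9, 307.1] 0.28 [ 0.7517 -0.161   0.06  ]
wrist probe_nose [323.1, 369.4] 0.64 [ 0.5558 -0.2856  0.06  ]
side probe_nose [347.8, 396.5] 0.96 [ 0.5538 -0.2871  0.06  ]
side probe_nose [188.5, 196.3] 0.83 [0.3524 0.332  0.06  ]
side probe_nose [254.5, 203.7] 0.73 [0.5023 0.2519 0.06  ]
side probe_nose [244.1, 228.0] 0.63 [0.4642 0.1685 0.06  ]
13.575 [ 0.5503672  -0.21411033  0.13957663]
```

View pics/w4.png

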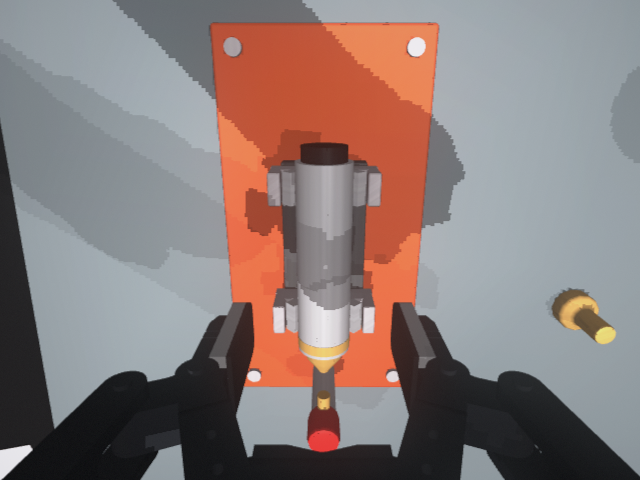

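View pics/s4.png

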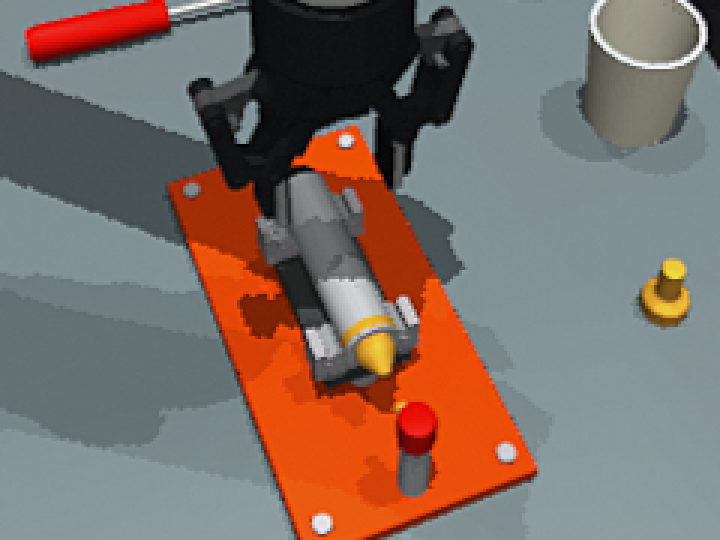

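The barrel lies in both rests, with its nose tip at (323,370) pointing at the red post at (323,430). Now I'll press with closed fingertips.

```bash
python3 - <<'E'
from h import *
import cv2
o=q(np.radians(94.6)); x,y=.5506,-.2138
move_gripper(0.0,40); movel([x,y,.100],o,.08); pause(.2); f0=np.array(read_ft_force()); print(f0.round(2),read_finger_gap())
zc=None
for z in np.arange(.097,.080,-.001):
    movel([x,y,z],o,.03); pause(.08); f=np.array(read_ft_force())-f0; e=read_eef_pos(); print(round(z,4),e.round(4),f.round(2))
    if f[2]>8.0: break
pause(.3); print((np.array(read_ft_force())-f0).round(2),read_time_s())
p=camera_params("wrist"); im=read_camera("wrist"); cv2.imwrite("pics/w5.png",im[:,:,::-1])
im=read_camera("side"); cv2.imwrite("pics/s5.png",im[270:450,220:460,::-1].repeat(3,0).repeat(3,1))
for n in ("probe","probe_nose"):
    for c in ("wrist","side"): print(c,n,[(d["at"],ray(c,d["at"],.055).round(4)) for d in tip_of(c,n)[:2]])
E
```

```text
[-0.48  0.08  0.03] 0.0002800772843563855
0.097 [ 0.5506 -0.2137  0.097 ] [ 0.2  -1.21  0.16]
0.096 [ 0.5506 -0.2138  0.096 ] [ 0.61 -0.61 -0.1 ]
0.095 [ 0.5506 -0.2138  0.095 ] [ 0.82 -0.35 -0.04]
0.094 [ 0.5508 -0.2139  0.0941] [0.57 0.06 1.19]
0.093 [ 0.5508 -0.2139  0.0933] [0.15 0.59 3.28]
0.092 [ 0.5508 -0.2139  0.0922] [0.45 0.23 4.08]
0.091 [ 0.5508 -0.2139  0.0913] [-0.26  0.46  4.17]
0.09 [ 0.5508 -0.2139  0.0905] [-1.42 -0.34  7.07]
0.089 [ 0.5509 -0.2139  0.0897] [-1.41  1.12  7.59]
0.088 [ 0.5509 -0.214   0.0888] [-1.49 -0.07  8.73]
[-1.05  0.46  8.72] 18.625
wrist probe []
side probe [([331.1, 358.2], array([ 0.5506, -0.2104,  0.055 ])), ([216.2, 187.2], array([0.4221, 0.3583, 0.055 ]))]
wrist probe_nose [([319.6, 425.9], array([ 0.5554, -0.2857,  0.055 ]))]
side probe_nose [([255.0, 202.7], array([0.5048, 0.2624, 0.055 ])), ([347.2, 394.7], array([ 0.5549, -0.2813,  0.055 ]))]
```

View pics/w5.png

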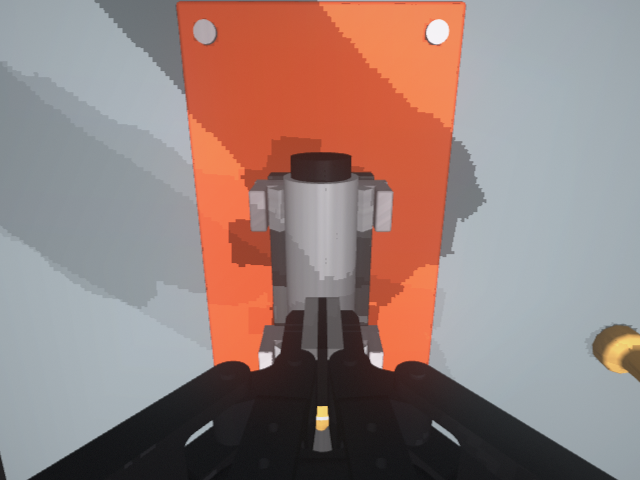

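View pics/s5.png

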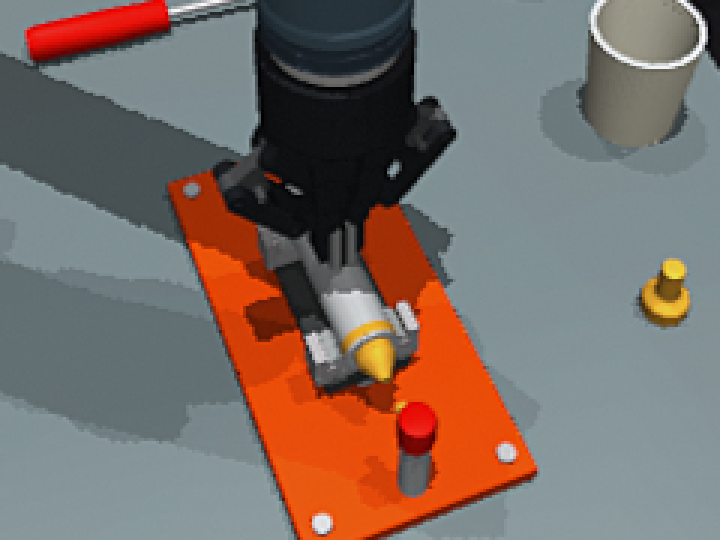

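```bash
python3 - <<'E'
from h import *
print(read_eef_pos(),read_ft_force(),abs(read_joint_vel()).max(),read_time_s()); sign_off()
E
```

```text
[ 0.55087759 -0.21393467  0.08884456] [-1.51000061  0.69216968  8.10167342] 0.001956839386349455 18.925
the job is handed in; nothing more can be done
```

The brass-nosed barrel is lying in the V-block with its nose toward the red post, and the arm is holding it down. I handed the job in at 18.9 s. `sign_off` gives no verdict, so success rests on the checks below.

**What I did:** I lifted the barrel from its blue cradle and lowered it until it touched the V. There it pushed sideways with about 2 N, so I released it to centre itself. I then pressed from above with the closed fingertips instead of gripping it again.

**Last checks:**
- **Push and travel:** the force is about 8 to 8.7 N, and the fingertips went down about 5 mm after contact. Both agree with the block sinking about half its travel.
- **Groove contact:** sideways force stayed at or below about 1.5 N, so the load should be close to even on both sides. I had no direct reading for each side.
- **Position:** the wrist view put the barrel's centre within about 2 mm of the seat. Tip readings from the side camera differed by 3 to 5 mm, so I relied on the wrist view.
- **Other objects:** the arm touched nothing else on purpose. In the last pictures the screwdriver, cup and stand-off look unmoved; I did not re-check the black-nosed barrel, puck or jar.

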